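# Catch the beads from the dispenser's chute in the dipper

## Robot

A 6-joint arm with a two-finger parallel gripper is mounted at the origin on the work surface. World frame = base frame: x ahead of the robot, y to its left, z up, the work surface at z = 0. Lengths are in m, angles in rad, forces in N, time in s.
With the tool pointing down it reaches from about 0.2 to 0.875 m from the base axis. Payload 3.4 kg.
Tool frame: the origin (TCP) lies midway between the tips of the shut fingers; the grasp point (between the pads) lies 19 mm behind it; z points along the fingers, y is the line along which they close (so a half turn about z gives the same grasp; the last joint's range is limited). The gripper opens to 94 mm and grips with 3 to 60 N. Pads are 16 mm wide; open, the fingers measure 119 mm over their backs; the gripper's body (75 mm by 177 mm) begins 78 mm behind the grasp point.
Start: joints at [1.187, 0.276, 1.505, -0, 1.361, -0.121], TCP at [0.149, 0.555, 0.205] pointing down, gripper open.
Joint ranges: [-2.89, 2.89], [-0.75, 2.08], [0.22, 2.7], [-1.18, 4.32], [0.11, 2.71], [-2.7, 2.7]. Speed limits (rad/s): [2.57, 2.57, 3.14, 3.14, 3.14, 3.14].

## Interface

Orientations are given as [roll, pitch, yaw] about the fixed x, y, z axes, in that order (R = Rz(yaw) Ry(pitch) Rx(roll)).
In Python, from bench import robot, effector, eyes, workorder gives the robot as it stands. Calls block until the motion is done:
- robot.goto(position, orientation): joint-space move of the TCP to a pose.
- robot.move_linear(position, rot=None, vel=0.15, force_limit=None): straight line of the TCP; rot=None keeps the orientation; vel is the mean speed in m/s. With force_limit (N) it stops when the force on the tool has changed by that much, and returns True; else False.
- robot.goto_joints(angles): joint-space move.
- effector.set_gripper(opening): opening from 0.0 (shut) to 1.0 (fully open); the grip force is fixed at half the most; returns when the fingers have stopped.
- robot.hold(seconds).
- robot.inverse_kinematics(position, orientation): joint angles nearest the present ones, or None.
- eyes.get_image(name): name is "scene" or "top" or "wrist"; returns (picture, depth): 400x640x3 uint8, blue, green, red; 400x640 float32, m along the optical axis (not along the pixel's ray), 0 where there is no reading.
- eyes.camera_params(name): a dict with "fx", "fy", "cx", "cy" (pixels), "T" (4x4, takes a point from camera to world coordinates); the wrist camera has in their place "tool_from_camera" (4x4, takes a point from camera to tool coordinates, whose origin is the TCP and whose axes are the flange's). Camera axes: x right, y up, looking along -z (the intrinsics and any distortion apply to the point x, -y, -z); pixel columns grow to the right and rows downward; lengths in m; the calibration is good to about 2 mm. A picture is of the moment at which its call begins: read the wrist's pose just before it. camera_params takes no time and is no camera call.
A pose or a line that the arm cannot do raises robot.Unreachable and nothing moves.
- workorder.sign_off(): hands the job in; it is judged then, once.
Readings, each from a call of its own:
- robot.read_t(): time.
- robot.read_qpos(): joint angles.
- robot.read_qd(): joint speeds.
- robot.read_tau(): joint torques, N m.
- robot.read_position(): TCP position.
- robot.read_orientation(): TCP orientation.
- robot.read_contact_force(): force on the tool from outside, world axes, zero at the start.
- robot.read_torque(): the same for the moment, N m.
- robot.read_grip_width(): opening from 0.0 (shut) to 1.0 (fully open).
- robot.read_gripper_force(): force on a finger pad.
Only numpy, scipy, OpenCV 4.12 (cv2) and the standard library are available. Lean on these libraries where they do the work, as an engineer would, in place of code of your own. Each camera call takes 0.05 s, during which the arm holds its last target. There are 200 camera calls.

## Task

Pull the steel dipper forward out of the two spring clips that hold its handle, hold its cup close under the mouth of the bead dispenser and push the hanging paddle back with the side of the cup (not with the gripper), so that the gate drops and all six brass beads slide off the chute into the cup without any being lost. Then stand the dipper upright on the flat work tray with the beads in it, letting go only once it stands there, and disturb nothing else on the bench.

Things in the scene. Friction and masses are not known exactly. Their poses are not given: they have to be found in the camera images.
- dipper_grip (a point): the dipper's handle, where to hold it: a level round steel bar 14 mm thick, from 46 to 197 mm from the cup's centre. Point on the bar's axis, 125 mm from the cup's centre and, at the start, half-way between the clips. Axes: +x along the bar towards the cup, +z up. The dipper weighs 0.16 to 0.26 kg without beads
- cup (a point): the dipper's round steel cup, outside 90 mm across at the rim and 80 mm at the base, 65 mm high, wall 3 mm, floor 4 mm. Point at its centre, half-way up (32.5 mm above its underside, 19.5 mm below the handle's axis); axes as for dipper_grip
- dipper: the whole dipper, which stands by itself on its flat base; origin at the centre of the cup's underside, handle towards -x, its axis 52 mm above the origin
- rack: fixed clip rack: wooden foot 150 x 70 x 10 mm, two steel uprights 117 mm high and 90 mm apart, each with a sprung C-shaped clip (14 mm wide) at the top; between the clips 76 mm are clear for the fingers. Origin on the bench, under point rack_mid
- rack_mid (a point): point on the two clips' common axis, half-way between them, 100 mm above the bench. +x runs along the held handle towards the cup; the clips open towards +y (level). The dipper hangs upright in them, its cup free in the air. Pulled straight along +y the handle snaps free after about 8 mm, at about 10 N; lift only then
- dispenser: fixed bead dispenser, cream hopper (shut off) on a column, with a sheet-steel chute, open above, sloping down at 36 degrees towards -y; chute 54 mm wide inside, 60 outside (75 with the gate's arms), walls 22 mm high. Origin on the bench below the chute's lip; foot and column stand 60 mm or more behind it (+y), below the mouth it is free
- lip (a point): middle of the lower edge (lip) of the chute's floor, 175 mm above the bench; the mouth faces -y (level), z up. Beads fall 10 to 45 mm in front of the lip (-y). Hold the cup's rim about 30 mm below the lip: at less than 22 mm it would touch the dropping gate
- gate: the sprung gate and its paddle, one bent steel part: a 74 mm wide plate across the mouth, 13 mm higher than the chute's floor, on two arms pivoted under the chute, and a 32 mm wide paddle hanging from it. Origin on the pivot; axes as for lip when shut. It turns about its x by 0.45 rad at most; the beads pass from about 0.33 rad; a spring shuts it
- paddle (a point): rounded lower end of the paddle (4 mm radius, point on its axis); when shut 12 mm in front of the lip (-y) and 60 mm below it. Pushed level along +y with the cup's wall it yields at 1 N rising to 4.5 N; the beads go when it has come back about 27 mm (cup's centre then about 34 mm in front of the lip), its stop is at about 37 mm (cup's centre at 29 mm)
- tray: fixed flat blue work tray 220 (x) x 220 (y) mm, rim 18 mm high and 5 mm wide, floor 5 mm thick; origin at the centre of its underside. The tweezers lie on it along its +x side, the rest is clear
- bead0: a chunky square brass bead, 14 x 14 x 12 mm, 13 g, one of six that wait in two rows of three on the chute, against its gate; origin at its centre
- bead1: a chunky square brass bead, 14 x 14 x 12 mm, 13 g, one of six that wait in two rows of three on the chute, against its gate; origin at its centre
- bead2: a chunky square brass bead, 14 x 14 x 12 mm, 13 g, one of six that wait in two rows of three on the chute, against its gate; origin at its centre
- bead3: a chunky square brass bead, 14 x 14 x 12 mm, 13 g, one of six that wait in two rows of three on the chute, against its gate; origin at its centre
- bead4: a chunky square brass bead, 14 x 14 x 12 mm, 13 g, one of six that wait in two rows of three on the chute, against its gate; origin at its centre
- bead5: a chunky square brass bead, 14 x 14 x 12 mm, 13 g, one of six that wait in two rows of three on the chute, against its gate; origin at its centre
- tweezers: bystander: steel tweezers 120 mm long and 12 mm wide, lying on the tray along its y axis about 87 mm from its centre towards +x; origin under their middle
- brush: bystander: bench brush, wooden back 130 x 45 mm, black bristles down, 43 mm high; origin under its centre
- bowl: bystander: white ceramic bowl 100 mm across, 50 mm high; origin under its centre
- tin: bystander: round metal tin 68 mm across, 85 mm high; origin under its centre
- torch: bystander: small standing gas torch, red, 52 mm across and 150 mm high; origin under its centre
- scale: bystander: flat pocket scale 75 x 120 mm, 18 mm high; origin under its centre
Things that resemble listed ones, but are neither listed nor needed, are in the scene too. What is shaped like the dipper but blue is not meant.

How it is judged:
On the way, in this order (a step that is already met when the one before it is completed fails the run):
1. the dipper is out of its clips (distance between dipper_grip and rack_mid above 0.06 m), for 0.1 s.
2. all six beads are in the dipper's cup, which is held up in the air (horizontal distance between each of bead0, bead1, bead2, bead3, bead4, bead5 and cup below 0.045 m and z of bead0 in the frame of cup between -0.0325 and 0.0325 m and z of bead1 in the frame of cup between -0.0325 and 0.0325 m and z of bead2 in the frame of cup between -0.0325 and 0.0325 m and z of bead3 in the frame of cup between -0.0325 and 0.0325 m and z of bead4 in the frame of cup between -0.0325 and 0.0325 m and z of bead5 in the frame of cup between -0.0325 and 0.0325 m and height (world z) of dipper above 0.04 m), for 0.2 s.
At the end, for the whole second after the job is handed in: All six beads lie inside the dipper's cup; the dipper stands on the tray's floor (its underside within 5 mm of the floor, cup inside the rim), upright within 0.08 rad, at rest and released (horizontal distance between each of bead0, bead1, bead2, bead3, bead4, bead5 and cup below 0.045 m and z of bead0 in the frame of cup between -0.0325 and 0.0325 m and z of bead1 in the frame of cup between -0.0325 and 0.0325 m and z of bead2 in the frame of cup between -0.0325 and 0.0325 m and z of bead3 in the frame of cup between -0.0325 and 0.0325 m and z of bead4 in the frame of cup between -0.0325 and 0.0325 m and z of bead5 in the frame of cup between -0.0325 and 0.0325 m and z of dipper in the frame of tray between 0.001 and 0.01 m and x of dipper in the frame of tray between -0.08 and 0.08 m and y of dipper in the frame of tray between -0.08 and 0.08 m and angle between dipper's own z axis and vertical below 0.08 rad and linear speed of dipper below 0.02 m/s); the robot touches nothing.
It fails at once if a bead misses the cup or is spilled from it ((height (world z) of bead0 below 0.135 m and horizontal distance between bead0 and cup above 0.058 m) or (height (world z) of bead1 below 0.135 m and horizontal distance between bead1 and cup above 0.058 m) or (height (world z) of bead2 below 0.135 m and horizontal distance between bead2 and cup above 0.058 m) or (height (world z) of bead3 below 0.135 m and horizontal distance between bead3 and cup above 0.058 m) or (height (world z) of bead4 below 0.135 m and horizontal distance between bead4 and cup above 0.058 m) or (height (world z) of bead5 below 0.135 m and horizontal distance between bead5 and cup above 0.058 m)).
It fails at once if the paddle or gate is worked with the fingers (contact force between the fingers and gate above 1 N).
It fails at once if the dipper is let go in the air (distance between dipper_grip and rack_mid above 0.08 m and height (world z) of dipper above 0.03 m and contact force between the fingers and dipper below 0.05 N).
It fails at once if a bystander is moved by more than 40 mm (distance of any of tweezers, brush, bowl, tin, torch, scale from where it was at the start of the episode above 0.04 m).
It also fails if it takes over 48 s, if anything falls off the work surface, if the arm or the gripper's body presses on something with over 40 N, if the wrist force passes 120 N, or if a joint passes its speed limit or range.

## Working session

There is one attempt and no reset: what is moved stays moved. The work goes in short steps, each a Python script; the robot and the scene stay as the last script left them, time stands still between calls to the robot, and variables do not carry over. Pictures are saved under pics/ and viewed, at most 11 in all, crops included, and the job is handed in when it is done.

```bash
mkdir -p pics; cat > h.py <<'E'
import numpy as np, cv2
from bench import robot, effector, eyes, workorder
def cloud(name):
    im,d=eyes.get_image(name); p=eyes.camera_params(name)
    v,u=np.mgrid[0:400,0:640]
    P=np.stack([(u-p['cx'])/p['fx']*d,-(v-p['cy'])/p['fy']*d,-d],-1)
    T=np.array(p['T']); W=P@T[:3,:3].T+T[:3,3]; W[d==0]=np.nan
    return im,d,W
E
python3 - <<'E'
from h import *
for n in('scene','top'):
    im,d,W=cloud(n); cv2.imwrite(f'pics/{n}.png',im); np.savez(f'{n}.npz',im=im,W=W,d=d)
    p=eyes.camera_params(n); print(n,p, (d>0).mean())
print(eyes.camera_params('wrist'),robot.read_t(),robot.read_orientation())
E
```

```text
scene {'fx': 382.5789079379943, 'fy': 382.5789079379943, 'cx': 320.0160889317026, 'cy': 196.3563124447177, 'T': array([[ 0.62136204, -0.52870482,  0.57825637,  1.12175784],
       [ 0.78349514,  0.41297701, -0.4643117 , -0.52787318],
       [ 0.00667725,  0.74156672,  0.67084589,  0.81054535],
       [ 0.        ,  0.        ,  0.        ,  1.        ]])} 0.996046875
top {'fx': 388.2446242576178, 'fy': 388.2446242576178, 'cx': 313.31354465614044, 'cy': 203.06142198159415, 'T': array([[ 0.15896243,  0.96203502, -0.22185485,  0.27084396],
       [-0.98726946,  0.15614038, -0.03031822, -0.07893431],
       [ 0.00547332,  0.22384998,  0.97460824,  1.30621694],
       [ 0.        ,  0.        ,  0.        ,  1.        ]])} 0.99620703125
{'fx': 328.0533023155264, 'fy': 328.0533023155264, 'cx': 324.55480138677854, 'cy': 196.74986461865117, 'tool_from_camera': array([[ 4.04101686e-04,  9.71032624e-01,  2.38946604e-01,
         6.92943970e-02],
       [ 9.99999642e-01, -2.14910243e-04, -8.17825747e-04,
        -4.79015302e-04],
       [-7.42783409e-04,  2.38946849e-01, -9.71032364e-01,
        -1.80475858e-01],
       [ 0.00000000e+00,  0.00000000e+00,  0.00000000e+00,
         1.00000000e+00]])} 0.1 [-3.13995437e+00 -1.94046790e-04  2.87884932e+00]
```

View pics/scene.png

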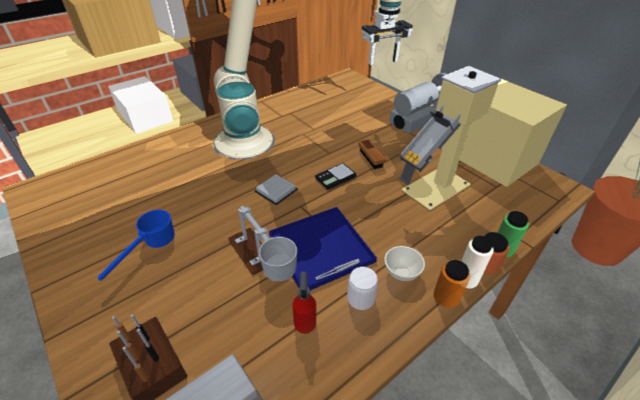

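View pics/top.png

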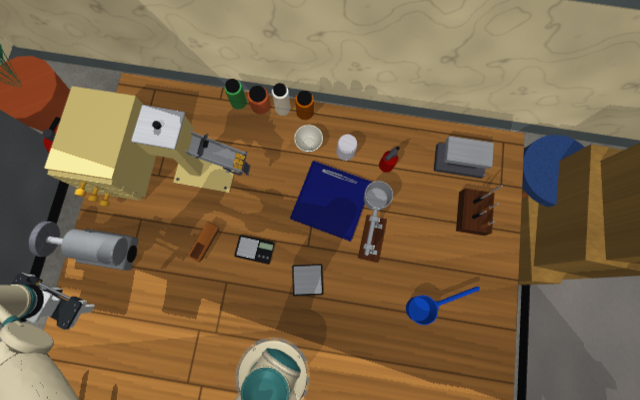

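The scene picture shows the steel cup at about (279,258) with the rack behind it at (250,238), the tray at (320,248), and the chute mouth with brass beads at (412,157). In the top picture the cup is at (378,195), the rack runs from (367,255) to (376,212), the tray centre is at (331,200), and the chute mouth is at about (242,162).

```bash
python3 - <<'E'
from h import *
T=np.load('top.npz');S=np.load('scene.npz')
def line(P): 
    c=np.median(P,0); P=P[np.linalg.norm(P-c,axis=1)<.2]; c=P.mean(0); return c,np.linalg.svd(P-c,full_matrices=0)[2][0]
for n,D in(('top',T),('scene',S)):
    W=D['W'];im=D['im'];hsv=cv2.cvtColor(im,cv2.COLOR_BGR2HSV);H,Sa,V=[hsv[...,i].astype(int) for i in range(3)]
    x,y,z=W[...,0],W[...,1],W[...,2]
    blue=(H>110)&(H<130)&(Sa>150)&(np.abs(z-.005)<.03)
    k,l,st,c=cv2.connectedComponentsWithStats(blue.astype(np.uint8));i=1+np.argmax(st[1:,4]);
    P=W[l==i]; r=cv2.minAreaRect((P[:,:2]*1000).astype(np.float32)); print(n,'tray',r,np.median(P[:,2]))
    tc=np.array(r[0])/1000
    # table z
    print('bench z',np.nanmedian(z[(H<25)&(Sa>80)&(np.abs(z)<.03)]))
    # grey raised pts around rack/cup
    m=(z>.085)&(z<.13)&(Sa<70)&(np.hypot(x-tc[0],y-tc[1])<.3)
    k,l,st,c=cv2.connectedComponentsWithStats(m.astype(np.uint8))
    for i in range(1,k):
        if st[i,4]>15:
            P=W[l==i]; print('grey',st[i],P.min(0).round(3),P.max(0).round(3),P.mean(0).round(3))
    m=(z>.16)&(z<.26)&(H>12)&(H<32)&(Sa>130)&(V>120)
    k,l,st,c=cv2.connectedComponentsWithStats(m.astype(np.uint8))
    for i in range(1,k):
        if st[i,4]>8:
            P=W[l==i]; print('brass',st[i],P.min(0).round(3),P.max(0).round(3))
a=T['im'];b=S['im']
A=cv2.resize(a[120:270,170:410],None,fx=2.5,fy=2.5,interpolation=2);A=A[:, :600]
A=cv2.resize(a[125:265,330:410],None,fx=4,fy=4,interpolation=2);B=cv2.resize(a[125:205,165:265],None,fx=4.5,fy=4.5,interpolation=2)
C=np.zeros((600,800,3),np.uint8);C[:560,:320]=A;C[:360,325:775]=B
cv2.imwrite('pics/c.png',C)
E
```

```text
top tray ((586.0197143554688, -95.9825439453125), (218.05674743652344, 219.38424682617188), 78.70574188232422) 0.005879616042086866
bench z 0.0007825987950313973
grey [339 135  18  17 154] [ 0.74  -0.15   0.085] [ 0.8   -0.092  0.094] [ 0.77  -0.12   0.087]
grey [246 165   4  10  22] [0.599 0.18  0.115] [0.629 0.186 0.13 ] [0.616 0.182 0.123]
grey [364 181  29  75 483] [ 0.408 -0.286  0.085] [ 0.647 -0.198  0.121] [ 0.537 -0.239  0.106]
brass [234 153  11  16 111] [0.596 0.187 0.181] [0.643 0.214 0.203]
brass [ 75 181  11  15  92] [0.435 0.626 0.181] [0.479 0.657 0.21 ]
scene tray ((589.5607299804688, -96.55035400390625), (218.53358459472656, 222.73007202148438), 78.7965087890625) 0.0049777619567670794
bench z -0.0006985889790197541
grey [400 174  10  11  56] [0.603 0.18  0.111] [0.637 0.189 0.13 ] [0.619 0.184 0.121]
grey [239 206  58  67 966] [ 0.416 -0.285  0.085] [ 0.653 -0.197  0.119] [ 0.563 -0.239  0.102]
grey [351 267  25  22 192] [ 0.747 -0.15   0.085] [ 0.806 -0.09   0.088] [ 0.777 -0.123  0.086]
brass [ 253    0  120   28 1673] [-0.541  0.374  0.16 ] [-0.494  1.163  0.26 ]
brass [375   0   2   6  10] [-0.525  1.173  0.162] [-0.514  1.186  0.185]
brass [  85   22   75   35 1430] [-0.689 -0.288  0.176] [-0.645 -0.013  0.26 ]
brass [190  37   6   5  15] [-0.637  0.075  0.176] [-0.503  0.117  0.219]
brass [405 151  16  14 116] [0.593 0.188 0.178] [0.639 0.211 0.201]
```

View pics/c.png

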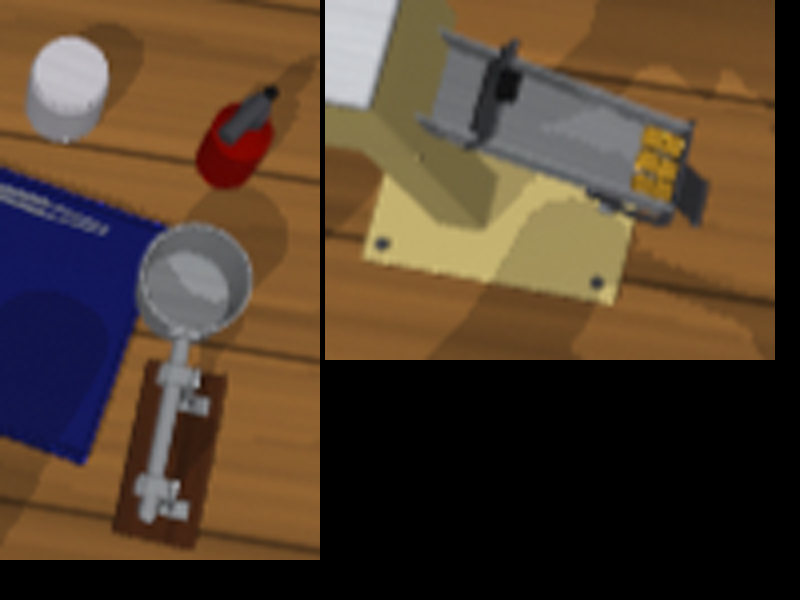

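The crop shows the handle at left from about (148,515) up to the cup at (195,282), with the clips at (178,380) and (155,495) opening left. At right are the chute with two rows of three beads at (658,162) and the paddle below at (692,190).

```bash
python3 - <<'E'
from h import *
from scipy.optimize import least_squares
for n in('top','scene'):
    D=np.load(n+'.npz');W=D['W'];im=D['im'];hsv=cv2.cvtColor(im,cv2.COLOR_BGR2HSV);Sa=hsv[...,1]
    x,y,z=W[...,0],W[...,1],W[...,2]
    m=(z>.104)&(z<.125)&(x>.52)&(x<.67)&(y<-.18)&(y>-.30)&(Sa<70)
    P=W[m][:,:2]
    f=least_squares(lambda q:np.hypot(P[:,0]-q[0],P[:,1]-q[1])-.0435,[.605,-.24],loss='soft_l1',f_scale=.002)
    print(n,'cup',f.x,np.abs(f.fun).mean(),len(P))
    m=(z>.100)&(z<.112)&(x>.41)&(x<.555)&(np.abs(y+.25)<.05)&(Sa<70)
    P=W[m]; v=cv2.fitLine(P[:,:2].astype(np.float32),cv2.DIST_HUBER,0,.001,.001).ravel(); print('handle',v,np.degrees(np.arctan2(v[1],v[0])),P[:,0].min(),P[:,0].max(),np.median(P[:,2]),len(P))
    # chute floor/walls : grey points around
    c=np.array([.617,.2]); m=(Sa<80)&(z>.165)&(z<.32)&(np.hypot(x-.617,y-.25)<.13)
    Q=W[m]
    # chute floor plane: direction of points
    k=(Q[:,1]>.22)&(Q[:,1]<.33); R=Q[k]
    A=np.c_[R[:,:2],np.ones(len(R))]; w=np.linalg.lstsq(A,R[:,2],rcond=None)[0]
    for _ in range(10):
        e=R[:,2]-A@w; g=np.abs(e-np.median(e))<.006; w=np.linalg.lstsq(A[g],R[g,2],rcond=None)[0]
    print('floor',w,g.sum(),len(R),'slope',np.degrees(np.arctan(np.hypot(*w[:2]))),'uphill yaw',np.degrees(np.arctan2(w[1],w[0])))
    u=w[:2]/np.hypot(*w[:2]); s=np.array([u[1],-u[0]]) # lateral (+x of lip frame)
    # pts at walls: lateral extents
    a=(Q[:,:2]-[.617,.2])@u; b=(Q[:,:2]-[.617,.2])@s; e=Q[:,2]-np.c_[Q[:,:2],np.ones(len(Q))]@w
    for lo in np.arange(-.03,.12,.02):
        t=(a>lo)&(a<lo+.02)
        if t.sum()>5: print(lo.round(3),t.sum(),'lat',np.percentile(b[t],[0,5,50,95,100]).round(4),'h',np.percentile(e[t],[2,50,98]).round(3),'a,z min',a[t].min().round(3),Q[t,2].min().round(3))
    t=(z>.10)&(z<.25)&(np.hypot(x-.617,y-.2)<.06)&(Sa<80);R=W[t];print('paddle/gate z',R[:,2].min())
    q=R[R[:,2]<.14];print('paddle',((q[:,:2]-[.617,.2])@u).round(3)[:12],((q[:,:2]-[.617,.2])@s).mean(),len(q))
    # z=.175 on floor: a value along u through (0.617,.2)
    print('a at floor z=.175',(.175-w@[.617,.2,1])/np.hypot(*w[:2]))
    h=hsv; br=(h[...,0]>12)&(h[...,0]<32)&(h[...,1]>130)&(h[...,2]>120)&(z>.16)&(z<.24)&(np.hypot(x-.617,y-.2)<.06); B=W[br]; print('beads lat',((B[:,:2]-[.617,.2])@s).min(),((B[:,:2]-[.617,.2])@s).max(),'a',((B[:,:2]-[.617,.2])@u).min(),((B[:,:2]-[.617,.2])@u).max(),u)
E
```

```text
top cup [ 0.59960191 -0.2417954 ] 0.008360946472419379 178
handle [ 0.99683565 -0.07949009  0.48278853 -0.233623  ] -4.5592566 0.41042645117186716 0.5544558036601153 0.10693315390091085 201
floor [0.00884533 0.73139929 0.02805808] 622 1033 slope 36.18370734654023 uphill yaw 89.30711495036915
-0.03 40 lat [-0.0373 -0.0327 -0.0065  0.0292  0.0361] h [0.009 0.016 0.03 ] a,z min -0.019 0.179
-0.01 58 lat [-0.0381 -0.0358 -0.0297  0.0278  0.0289] h [-0.004  0.017  0.031] a,z min -0.01 0.171
0.01 164 lat [-0.0393 -0.0361 -0.002   0.0271  0.029 ] h [-0.008  0.001  0.03 ] a,z min 0.01 0.185
0.03 184 lat [-0.0316 -0.0306  0.0023  0.0269  0.0296] h [-0.006  0.001  0.028] a,z min 0.03 0.192
0.05 196 lat [-0.0317 -0.0303  0.0024  0.0272  0.0291] h [-0.006  0.001  0.071] a,z min 0.05 0.212
0.07 249 lat [-0.0335 -0.0302 -0.0014  0.0275  0.032 ] h [-0.006  0.005  0.07 ] a,z min 0.07 0.227
0.09 140 lat [-0.0327 -0.0299 -0.0016  0.0279  0.0313] h [-0.004  0.009  0.03 ] a,z min 0.09 0.24
0.11 166 lat [-0.0305 -0.0297  0.0024  0.0283  0.0363] h [-0.005  0.001  0.028] a,z min 0.11 0.255
paddle/gate z 0.
[... 997 characters left out ...]
 lat [-0.0331 -0.0309 -0.0072  0.0275  0.0292] h [-0.004  0.001  0.07 ] a,z min 0.05 0.21
0.07 319 lat [-0.0367 -0.0338 -0.0072  0.0259  0.0304] h [-0.005  0.01   0.07 ] a,z min 0.07 0.226
0.09 218 lat [-0.0396 -0.0336 -0.0002  0.0245  0.0273] h [-0.059  0.001  0.028] a,z min 0.09 0.191
0.11 153 lat [-0.0535 -0.0419  0.0042  0.0225  0.0239] h [-0.061  0.002  0.028] a,z min 0.11 0.201
paddle/gate z 0.11117531555726012
paddle [-0.012 -0.013 -0.011 -0.014 -0.014 -0.012 -0.011 -0.01  -0.015 -0.014
 -0.014 -0.014] 0.004239459895194943 94
a at floor z=.175 -0.004094370762191213
beads lat -0.024637767226800684 0.038270303933392556 a -0.012334733822091165 0.010567377819021975 [0.10762188 0.9941919 ]
```

```bash
cat >> h.py <<'E'
PSI=-.073
GR=np.array([.483,-.2342]); 
def ori(psi): # dipper yaw -> tool orientation, camera on the side away from the cup
    return [np.pi,0,(psi+np.pi+np.pi)%(2*np.pi)-np.pi]
def wcloud():
    p=eyes.camera_params('wrist'); from scipy.spatial.transform import Rotation as R
    Rt=R.from_euler('xyz',robot.read_orientation()).as_matrix(); t=np.array(robot.read_position())
    im,d=eyes.get_image('wrist')
    v,u=np.mgrid[0:400,0:640]
    P=np.stack([(u-p['cx'])/p['fx']*d,-(v-p['cy'])/p['fy']*d,-d],-1)
    T=np.array(p['tool_from_camera']); P=P@T[:3,:3].T+T[:3,3]; W=P@Rt.T+t; W[d==0]=np.nan
    return im,d,W
E
python3 - <<'E'
from h import *
IK=robot.inverse_kinematics
for nm,p,psi in [('grasp',[.483,-.234,.081],PSI),('lift',[.49,-.16,.25],PSI),('disp',[.618,.055,.113],1.56),('dispb',[.618,0,.2],1.56),('tray',[.49,-.11,.04],.2)]:
    for k in(0,np.pi):
        print(nm,k,IK(p,ori(psi+k)))
effector.set_gripper(1.0)
robot.goto([.46,-.2342,.22],ori(PSI))
im,d,W=wcloud(); cv2.imwrite('pics/w1.png',im); np.savez('w1.npz',im=im,W=W); print(robot.read_t(),robot.read_position())
E
```

```text
grasp 0 [-0.58082052  0.31985988  1.77563698  0.          1.0460958  -2.07861685]
grasp 3.141592653589793 [-5.80820522e-01  3.19859878e-01  1.77563698e+00 -4.44089210e-16
  1.04609580e+00  1.06297581e+00]
lift 0 [-0.45066255  0.16271011  1.54631749  0.          1.43256505 -1.94845888]
lift 3.141592653589793 [-4.50662551e-01  1.62710113e-01  1.54631749e+00 -4.44089210e-16
  1.43256505e+00  1.19313378e+00]
disp 0 None
disp 3.141592653589793 [-2.33272997e-02  4.04643135e-01  1.54622462e+00 -4.44089210e-16
  1.19072490e+00 -1.25309729e-02]
dispb 0 None
dispb 3.141592653589793 [-0.11253511  0.34363303  1.41842997  0.          1.37952966 -0.10173878]
tray 0 [-0.35946573  0.3223875   1.90107907  0.          0.91812608 -2.13026206]
tray 3.141592653589793 [-3.59465730e-01  3.22387497e-01  1.90107907e+00 -4.44089210e-16
  9.18126083e-01  1.01133060e+00]
3.3417 [ 0.46028142 -0.23360205  0.22001467]
```

View pics/w1.png

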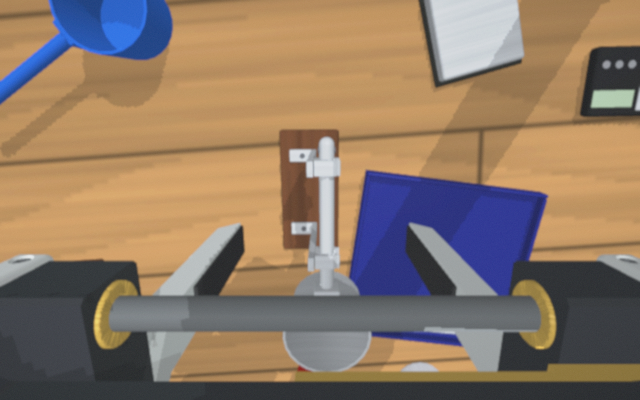

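The wrist picture shows the handle vertical at column 327 (rows 140 to 290), the clips at rows 165 and 258 opening towards the tray on the right, and the cup at (327,345). I'll use the half-turned grasp, because the last joint can then reach the dispenser pose.

```bash
python3 - <<'E'
from h import *
D=np.load('w1.npz');W=D['W'];hsv=cv2.cvtColor(D['im'],cv2.COLOR_BGR2HSV);Sa=hsv[...,1]
x,y,z=W[...,0],W[...,1],W[...,2]
m=(z>.09)&(z<.115)&(x>.40)&(x<.62)&(np.abs(y+.235)<.045)&(Sa<70)
P=W[m]; print(len(P),P.min(0),P.max(0))
for lo in np.arange(.405,.56,.01):
    t=P[(P[:,0]>lo)&(P[:,0]<lo+.01)]
    if len(t): print(lo.round(3),t[:,1].min().round(4),t[:,1].max().round(4),((t[:,1].min()+t[:,1].max())/2).round(4),t[:,2].max().round(4))
E
```

```text
3221 [ 0.40919975 -0.27990453  0.09000572] [ 0.61978283 -0.19831896  0.1149899 ]
0.405 -0.2354 -0.2228 -0.2291 0.1089
0.415 -0.2369 -0.2214 -0.2291 0.1098
0.425 -0.2473 -0.218 -0.2326 0.1147
0.435 -0.2427 -0.2191 -0.2309 0.115
0.445 -0.2385 -0.225 -0.2317 0.11
0.455 -0.2393 -0.2256 -0.2324 0.1099
0.465 -0.24 -0.2262 -0.2331 0.1093
0.475 -0.2408 -0.2269 -0.2338 0.1097
0.485 -0.2416 -0.2275 -0.2345 0.1099
0.495 -0.2412 -0.2282 -0.2347 0.1096
0.505 -0.242 -0.2288 -0.2354 0.1094
0.515 -0.2538 -0.2242 -0.239 0.115
0.525 -0.2489 -0.2246 -0.2367 0.1146
0.535 -0.2442 -0.231 -0.2376 0.1093
0.545 -0.245 -0.2315 -0.2382 0.109
0.555 -0.2585 -0.2237 -0.2411 0.1131
```

```bash
cat >> h.py <<'E'
PSI=-.070; OFF=.015
def o2(psi): return [np.pi,0,psi]
E
python3 - <<'E'
from h import *
g=np.array([.480,-.2339])+OFF*np.array([np.cos(PSI),np.sin(PSI)])
robot.goto([*g,.2],o2(PSI))
print(robot.move_linear([*g,.081],vel=.12,force_limit=8),robot.read_position(),robot.read_contact_force())
effector.set_gripper(0.0)
print('w',robot.read_grip_width(),robot.read_gripper_force(),robot.read_contact_force())
yv=np.array([-np.sin(PSI),np.cos(PSI)])
p=np.array(robot.read_position())
for s in(.012,.05):
    robot.move_linear([*(p[:2]+s*yv),p[2]],vel=.05); print(robot.read_position(),robot.read_contact_force(),robot.read_grip_width())
p=np.array(robot.read_position())
robot.move_linear([*(p[:2]+.03*yv),.25],vel=.15)
robot.hold(.3)
im,d,W=cloud('top'); cv2.imwrite('pics/t2.png',im[100:300,250:450]); np.savez('t2.npz',im=im,W=W)
im,d,W=cloud('scene');np.savez('s2.npz',im=im,W=W);cv2.imwrite('pics/s2.png',im[100:350,150:450])
print(robot.read_t(),robot.read_position(),robot.read_contact_force(),robot.read_torque(),robot.read_grip_width())
E
```

```text
False [ 0.4955464  -0.23529038  0.08167742] [ 0.28989884 -0.81079707  0.01266573]
w 0.13795864963988475 29.99958425760269 [0.54729797 1.02717538 0.68947958]
[ 0.49542618 -0.22158846  0.08061042] [ 0.16884487  1.82501088 -1.43745339] 0.13694532964749379
[ 0.49858482 -0.18501488  0.08106734] [ 0.13418107  0.44447904 -1.66427688] 0.135967326623576
11.3667 [ 0.50061496 -0.15511116  0.24975626] [-0.06250084 -0.02257014 -1.78260968] [0.02002837 0.29857378 0.01031646] 0.1373708734596092
```

View pics/s2.png

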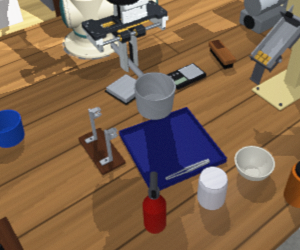

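The dipper is out of the rack and held level in the gripper, with the cup at crop pixel (155,92) and the empty rack at (100,140). Next I'll check the tilt from the cup's rim.

```bash
cat > rim.py <<'E'
from h import *
from scipy.optimize import least_squares
def rim(D,c0,zr):
    W=D['W'];Sa=cv2.cvtColor(D['im'],cv2.COLOR_BGR2HSV)[...,1]
    r=np.hypot(W[...,0]-c0[0],W[...,1]-c0[1])
    P=W[(Sa<90)&(r<.062)&(abs(W[...,2]-zr)<.022)]
    # rim = highest points per angular sector
    a=np.arctan2(P[:,1]-c0[1],P[:,0]-c0[0]); Q=[]
    for lo in np.arange(-np.pi,np.pi,np.pi/12):
        t=P[(a>=lo)&(a<lo+np.pi/12)]
        if len(t)>1: Q.append(t[np.argsort(t[:,2])[-2:]].mean(0))
    Q=np.array(Q); f=least_squares(lambda q:np.hypot(Q[:,0]-q[0],Q[:,1]-q[1])-.0435,c0,loss='soft_l1',f_scale=.002)
    pl=least_squares(lambda q:Q[:,2]-q[0]-q[1]*(Q[:,0]-f.x[0])-q[2]*(Q[:,1]-f.x[1]),[zr,0,0],loss='soft_l1',f_scale=.002)
    return f.x.round(4),np.abs(f.fun).mean().round(4),pl.x.round(4),len(Q)
E
python3 - <<'E'
from rim import *
for n in('t2','s2'): print(n,rim(np.load(n+'.npz'),[.610,-.163],.282))
E
```

```text
t2 (array([ 0.6099, -0.1628]), np.float64(0.0), array([ 2.773e-01,  1.000e-04, -2.000e-04]), 1)
s2 (array([ 0.6146, -0.1624]), np.float64(0.0006), array([ 0.2763, -0.0423,  0.0083]), 24)
```

```bash
python3 - <<'E'
from rim import *
psi=1.556; o=[np.pi,-.045,psi]
robot.move_linear([.56,-.10,.27],rot=[np.pi,-.045,.75],vel=.15)
robot.move_linear([.618,-.035,.22],rot=o,vel=.15)
robot.move_linear([.618,-.035,.113],vel=.12)
robot.hold(.2)
for n in('top','scene'):
    im,d,W=cloud(n); np.savez(n[0]+'3.npz',im=im,W=W)
    print(n,rim(dict(im=im,W=W),[.618,.075],.145))
    if n=='scene': cv2.imwrite('pics/s3.png',cv2.resize(im[90:260,310:510],None,fx=3,fy=3))
print(robot.read_t(),robot.read_position(),robot.read_orientation(),robot.read_contact_force())
E
```

```text
top (array([0.6168, 0.0739]), np.float64(0.0004), array([ 0.1459, -0.0198, -0.0023]), 14)
scene (array([0.6221, 0.0752]), np.float64(0.0006), array([0.144 , 0.0189, 0.0378]), 15)
14.6417 [ 0.61828044 -0.03501779  0.11355199] [ 3.14059813 -0.04484593  1.55607839] [ 0.71710533  1.04449997 -3.29953925]
```

View pics/s3.png

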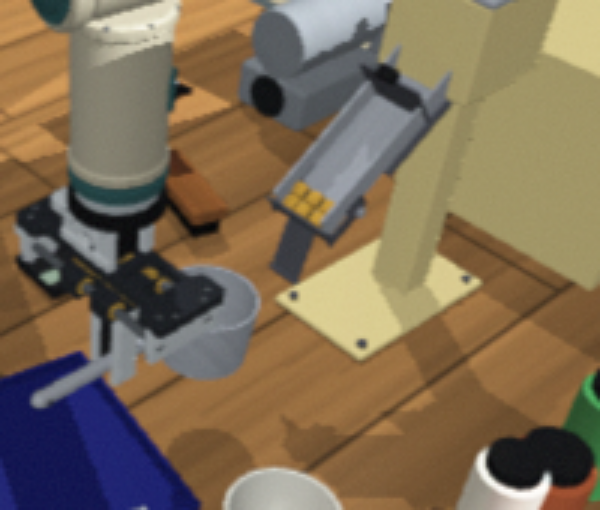

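The scene picture shows the dipper held level with the cup at (212,320), in front of the mouth, with the paddle hanging at (293,250) and the six beads at (308,203). I'll measure the paddle and chute relative to the cup in the same images.

```bash
python3 - <<'E'
from h import *
for n in('t3','s3'):
    D=np.load(n+'.npz');W=D['W'];Sa=cv2.cvtColor(D['im'],cv2.COLOR_BGR2HSV)[...,1];x,y,z=[W[...,i] for i in range(3)]
    q=W[(Sa<110)&(z>.108)&(z<.155)&(abs(x-.618)<.03)&(y>.165)&(y<.2)]
    print(n,'paddle',len(q),'x',np.percentile(q[:,0],[2,98]).round(4),'zmin',q[:,2].min().round(4))
    for lo in(.112,.12,.13,.14):
        t=q[(q[:,2]>=lo)&(q[:,2]<lo+.01)]
        if len(t): print('  z',lo,len(t),'y',np.median(t[:,1]).round(4))
    for lo in np.arange(.2,.3,.015):
        t=W[(Sa<90)&(abs(x-.618)<.05)&(y>lo)&(y<lo+.015)&(z>.175+(y-.195)*.7265+.012)&(z<.175+(y-.195)*.7265+.035)]
        l,r=t[t[:,0]<.618],t[t[:,0]>.618]
        if len(l)>2 and len(r)>2: print('  y',lo.round(3),'walls',np.median(l[:,0]).round(4),np.median(r[:,0]).round(4),'mid',((np.median(l[:,0])+np.median(r[:,0]))/2).round(4))
E
```

```text
t3 paddle 58 x [0.5996 0.6299] zmin 0.1143
  z 0.112 13 y 0.1808
  z 0.12 13 y 0.1833
  z 0.13 14 y 0.185
  z 0.14 16 y 0.1874
  y 0.2 walls 0.5866 0.6432 mid 0.6149
  y 0.215 walls 0.5868 0.6441 mid 0.6154
  y 0.23 walls 0.5876 0.6447 mid 0.6162
  y 0.245 walls 0.5875 0.6447 mid 0.6161
  y 0.26 walls 0.5879 0.6458 mid 0.6168
  y 0.275 walls 0.5886 0.645 mid 0.6168
  y 0.29 walls 0.5918 0.6405 mid 0.6161
s3 paddle 142 x [0.6037 0.6349] zmin 0.113
  z 0.112 37 y 0.1824
  z 0.12 36 y 0.1857
  z 0.13 30 y 0.1877
  z 0.14 33 y 0.1898
  y 0.2 walls 0.5915 0.6487 mid 0.6201
  y 0.215 walls 0.5924 0.649 mid 0.6207
  y 0.23 walls 0.5923 0.6494 mid 0.6208
  y 0.245 walls 0.593 0.6496 mid 0.6213
  y 0.26 walls 0.5931 0.6505 mid 0.6218
  y 0.275 walls 0.5935 0.6497 mid 0.6216
  y 0.29 walls 0.603 0.6479 mid 0.6255
```

```bash
python3 - <<'E'
from h import *
o=[np.pi,-.045,1.556]
print(robot.move_linear([.6157,.018,.113],vel=.12,force_limit=8))
f0=np.array(robot.read_contact_force())
for y in(.03,.04,.048,.0575):
    r=robot.move_linear([.6155,y,.113],vel=.06,force_limit=9); print(y,r,robot.read_position().round(4) ,(np.array(robot.read_contact_force())-f0).round(2))
robot.hold(1.2); print(robot.read_t(),(np.array(robot.read_contact_force())-f0).round(2))
im,d,W=cloud('scene'); im2,_,_=cloud('top')
C=np.zeros((400,800,3),np.uint8);C[:,:400]=cv2.resize(im[110:230,360:480],(400,400));C[:,400:]=cv2.resize(im2[120:200,190:270],(400,400))
cv2.imwrite('pics/s4.png',C)
E
```

```text
False
0.03 False [0.6156 0.0299 0.113 ] [-1.64  0.45 -0.24]
0.04 False [0.6155 0.0403 0.113 ] [-1.47  1.09 -0.86]
0.048 False [0.6155 0.0481 0.113 ] [-0.43 -0.88  0.03]
0.0575 False [0.6154 0.0578 0.113 ] [-0.13  0.1  -0.49]
17.6917 [-0.81  0.29 -1.57]
```

View pics/s4.png

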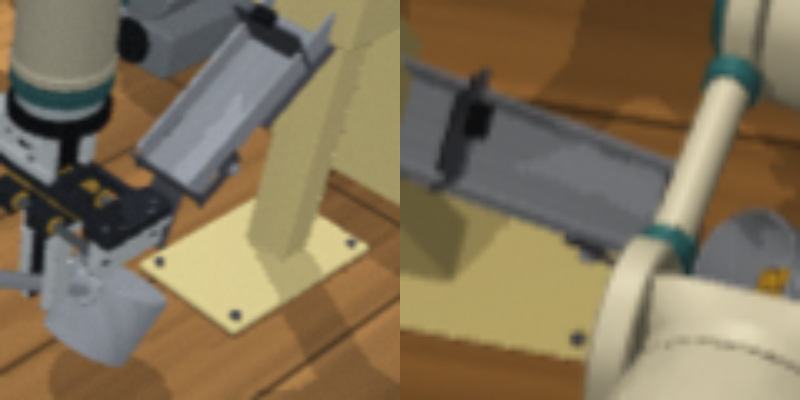

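The chute is empty and brass shows inside the cup at (775,280), but the cup now hangs nose-down in the grip. I'll back off slowly while pitching the tool up, then measure the tilt.

```bash
python3 - <<'E'
from rim import *
robot.move_linear([.6155,.035,.113],rot=[np.pi,-.15,1.556],vel=.04)
robot.move_linear([.6165,-.025,.125],rot=[np.pi,-.3,1.556],vel=.05)
robot.hold(.2)
for n in('top','scene'):
    im,d,W=cloud(n); np.savez(n[0]+'5.npz',im=im,W=W)
    print(n,rim(dict(im=im,W=W),[.618,.08],.15))
    if n=='scene': a=cv2.resize(im[100:240,340:480],(400,400))
    else: b=cv2.resize(im[130:210,220:300],(400,400))
cv2.imwrite('pics/s5.png',np.hstack([a,b]))
print(robot.read_t(),robot.read_position(),robot.read_orientation(),robot.read_contact_force(),robot.read_torque(),robot.read_grip_width())
E
```

```text
top (array([0.6159, 0.0771]), np.float64(0.001), array([ 0.1209, -0.0108, -0.3549]), 8)
scene (array([0.6214, 0.0787]), np.float64(0.0005), array([ 0.106 ,  0.1819, -0.5918]), 3)
20.175 [ 0.61647314 -0.02465902  0.12504745] [ 3.14153582 -0.29997667  1.55654611] [-0.97981907 -0.90298249 -2.88941096] [-0.56855968  0.0469249   0.04924853] 0.1389575208296444
```

View pics/s5.png

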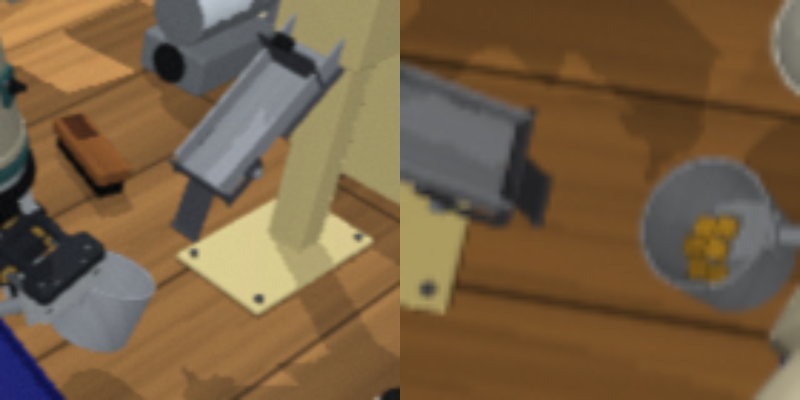

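All six beads are in the cup, visible at right around (708,245), and the cup is tilted about 0.33 rad nose-down. I'll pitch the tool to compensate and check how far the placing pose can be reached.

```bash
python3 - <<'E'
from rim import *
for psi in(0,.2,.4,.8):
    for pt in(-.6,-.7):
        print(psi,pt,robot.inverse_kinematics([.588-.105*np.cos(psi),-.09-.105*np.sin(psi),.045],[np.pi,pt,psi]))
robot.move_linear([.6165,-.030,.15],rot=[np.pi,-.6,1.556],vel=.04)
robot.hold(.1)
p=robot.read_position();print(p)
for n in('top','scene'):
    im,d,W=cloud(n); np.savez(n[0]+'6.npz',im=im,W=W)
    print(n,rim(dict(im=im,W=W),[.618,p[1]+.1],.178))
    if n=='scene': a=cv2.resize(im[100:240,340:480],(400,400))
    else: b=cv2.resize(im[130:210,220:300],(400,400))
cv2.imwrite('pics/s6.png',np.hstack([a,b]))
print(robot.read_t(),robot.read_torque())
E
```

```text
0 -0.6 [-0.58286523  0.16180714  2.43305359  1.48606862  0.31720105 -0.40916409]
0 -0.7 [-0.65386792  0.20132869  2.5299165   1.96667499  0.43863006 -0.96264585]
0.2 -0.6 [-0.74713488  0.20032936  2.36917628  1.21644041  0.51060993 -0.45275715]
0.2 -0.7 [-0.83654221  0.23918541  2.44914991  1.49875972  0.5894294  -0.82579812]
0.4 -0.6 [-0.83824605  0.25698219  2.26895271  1.02226433  0.67573296 -0.5100611 ]
0.4 -0.7 [-0.92418295  0.29494632  2.32864887  1.20112921  0.73418967 -0.77177644]
0.8 -0.6 [-0.873768    0.39182429  2.0094511   0.7527683   0.96409709 -0.61512283]
0.8 -0.7 [-0.93792925  0.42969169  2.03326601  0.8451394   1.01443149 -0.75405421]
[ 0.61646388 -0.02930273  0.15027407]
top (array([0.6157, 0.0682]), np.float64(0.0007), array([ 0.1727, -0.0111, -0.0586]), 24)
scene (array([0.6204, 0.0697]), np.float64(0.0007), array([ 0.1716,  0.0113, -0.0512]), 24)
21.1583 [-0.88289831  0.09875686  0.03424545]
```

View pics/s6.png

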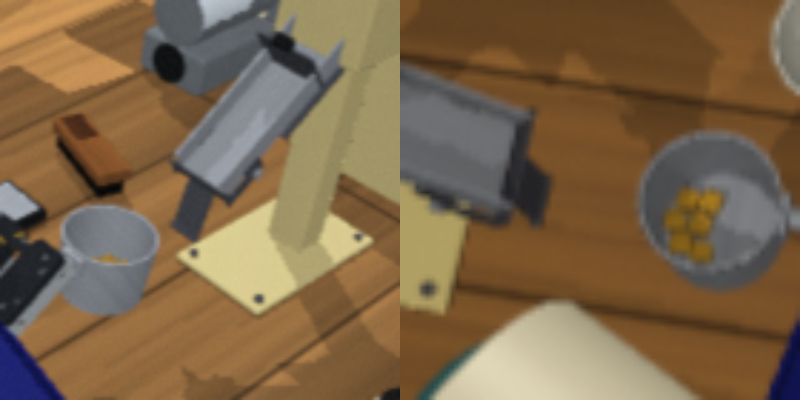

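The dipper is nearly level again, with 0.055 rad of tilt left, and the six beads are still in the cup around (693,222). I'll swing it over the tray, well clear of the rack.

```bash
python3 - <<'E'
from rim import *
pt=-.655; cup=np.array([.598,-.046]); a=np.array(robot.read_position())
end=lambda psi,c=cup:[c[0]-.0984*np.cos(psi),c[1]-.0984*np.sin(psi)]
robot.move_linear([a[0],a[1],.2],rot=[np.pi,pt,1.556],vel=.08)
c0=np.array([.618,.068])
for s,psi in((.34,1.1),(.67,.65),(1,.2)):
    robot.move_linear([*end(psi,c0+(cup-c0)*s),.2],rot=[np.pi,pt,psi],vel=.06)
robot.hold(.1); p=robot.read_position(); print(p,robot.read_qpos())
robot.move_linear([*end(.2),.075],vel=.1); robot.hold(.1)
for n in('top','scene'):
    im,d,W=cloud(n); print(n,rim(dict(im=im,W=W),cup,.1025))
    if n=='scene': a=cv2.resize(im[140:300,220:420],(500,400))
    else: b=cv2.resize(im[140:260,270:360],(300,400))
cv2.imwrite('pics/s7.png',np.hstack([a,b]))
print(robot.read_t(),robot.read_position(),robot.read_orientation())
E
```

```text
[ 0.50265981 -0.06638566  0.20025733] [-0.63886383 -0.09047743  2.15921969  0.73458722  0.74320592  0.26039529]
top (array([ 0.5943, -0.0471]), np.float64(0.0008), array([ 0.0867, -0.1484, -0.0107]), 18)
scene (array([ 0.5997, -0.0455]), np.float64(0.0005), array([ 0.0853, -0.1412, -0.0345]), 19)
26.2333 [ 0.50178696 -0.06577678  0.07543049] [ 3.14043641 -0.65562614  0.20069493]
```

View pics/s7.png

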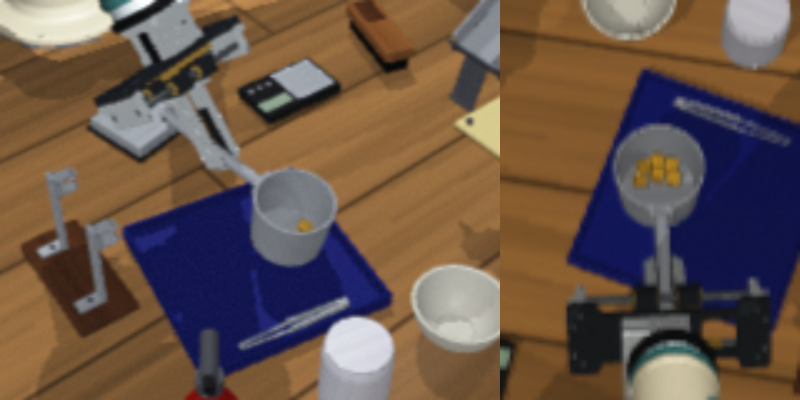

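The picture shows the cup over the tray with its beads, at (293,215) and (660,170), and clear of the rack. It has sagged to 0.145 rad, so I'll add pitch, lower until it touches and release.

```bash
python3 - <<'E'
from rim import *
pt=-.80; cup=np.array([.598,-.046]); e=[cup[0]-.0964*np.cos(.2),cup[1]-.0964*np.sin(.2)]
robot.move_linear([*e,.070],rot=[np.pi,pt,.2],vel=.04)
robot.hold(.1)
for n in('top','scene'):
    im,d,W=cloud(n); print(n,rim(dict(im=im,W=W),cup,.095))
robot.move_linear([*e,.050],vel=.05)
robot.hold(.2); f0=np.array(robot.read_contact_force())
for z in np.arange(.048,.037,-.002):
    r=robot.move_linear([*e,z],vel=.03,force_limit=5); f=np.array(robot.read_contact_force())-f0
    print(z.round(3),r,robot.read_position()[2].round(4),f.round(2))
    if r or f[2]>3.5: break
robot.hold(.2)
for n in('top','scene'):
    im,d,W=cloud(n); print(n,rim(dict(im=im,W=W),cup,.07))
print(robot.read_t(),(np.array(robot.read_contact_force())-f0).round(2))
E
```

```text
top (array([ 0.594, -0.047]), np.float64(0.0007), array([ 0.0952, -0.0238, -0.0166]), 24)
scene (array([ 0.599 , -0.0455]), np.float64(0.0006), array([ 0.0938, -0.003 , -0.0014]), 24)
0.048 False 0.048 [ 0.49 -1.15  0.21]
0.046 False 0.0461 [ 0.42 -0.85  1.29]
0.044 False 0.0447 [-3.35 -1.9   6.8 ]
top (array([ 0.5934, -0.0468]), np.float64(0.0006), array([ 0.0724, -0.0019,  0.005 ]), 24)
scene (array([ 0.5986, -0.0457]), np.float64(0.0007), array([0.0715, 0.0337, 0.0037]), 24)
28.8917 [-2.18 -0.78  6.65]
```

```bash
python3 - <<'E'
from rim import *
cup=np.array([.598,-.046])
effector.set_gripper(.6)
p=np.array(robot.read_position()); b=.09*np.array([-np.sin(.8)*np.cos(.2),-np.sin(.8)*np.sin(.2),np.cos(.8)])
robot.move_linear(p+b,vel=.08); robot.hold(.3)
for n in('top','scene'):
    im,d,W=cloud(n); print(n,rim(dict(im=im,W=W),cup,.07))
    if n=='scene': a=cv2.resize(im[140:300,220:420],(500,400))
    else: c=cv2.resize(im[140:260,270:360],(300,400))
cv2.imwrite('pics/s8.png',np.hstack([a,c])); print(robot.read_t(),robot.read_position())
E
```

```text
top (array([ 0.5947, -0.0467]), np.float64(0.0007), array([ 0.0717, -0.0069,  0.0046]), 24)
scene (array([ 0.6001, -0.0455]), np.float64(0.0009), array([0.0704, 0.0046, 0.0046]), 24)
31.3833 [ 0.44027072 -0.07784777  0.10658383]
```

View pics/s8.png

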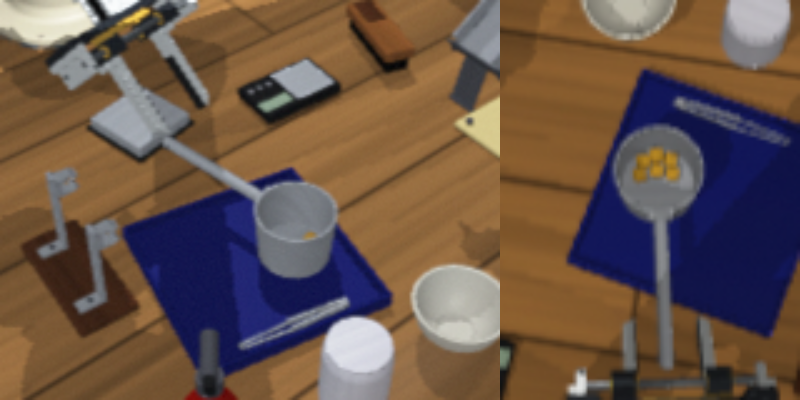

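The dipper stands upright on the tray at (295,230) with the beads at (657,165) in the cup, and the fingers are clear of the handle.

```bash
python3 -c "
from h import *
print(workorder.sign_off())"
```

```text
the job is handed in; nothing more can be done
None
```

I handed the job in at about 31 s: the dipper stands upright and released on the tray with all six beads in its cup, and nothing else looked disturbed in the last pictures, but the sign-off gave no verdict.

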